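# Open the push-latch case and pack the sloped display blocks

### The job

The two sloped wooden blocks that prop up the mushrooms for drawing belong in the wooden case. Press the free edge of its flush lid inward, firmly but without forcing it, until the spring catch lets go and the lid springs up; then swing the lid right over past upright so that it stays open, and pack both blocks head to tail in the low-railed bay inside so that they lie flat and fill the rectangle. Leave the mushroom, the jar and the white box where they are.

Things in the scene. Friction and masses are not known exactly. Their poses are not given: they have to be found in the camera images.
- case: fixed wooden case, 186 x 186 mm, 80 mm high, walls and floor 8 mm, inside 170 mm either way; origin at the centre of its underside, z up. The lid fills its top; the hinge runs along the case's x axis on the +y side (steel barrel), the lid's free edge is on the -y side. A catch housing (44 mm along x, its top 17 mm below the rim) is inside the middle of the -y wall, up to 27 mm in from the outer face
- lid: wooden lid, 166 x 166 x 8 mm, 250 g, inset nearly flush in the case's top (its free edge stands 1 to 4 mm above the rim). Origin on the hinge line: case y = +85 mm, z = 80 mm. Its z is the lid's outer face normal (up when shut); the opening angle is that between this z and vertical. Past upright it falls open by itself to a stop at 1.85 rad and stays
- lid_edge (a point): middle of the lid's free edge, top face, 168 mm from the hinge line; axes as the lid, y towards the hinge. Pressed down near here with some 7 to 12 N the lid yields; after 5 to 8 mm the catch lets go, and a hard stop follows 1 to 4 mm deeper. Once the finger lifts off, a spring swings the lid to 1.0 rad, whence its edge can be pushed on (rise with it); if it stays shut, press again, harder
- bay (a point): centre of the bay's floor in the case, 8 mm above the table, 8 mm to -y of the case's middle; axes as the case. The bay is 70 x 70 mm inside rails 10 mm high, 6 mm thick. Two blocks fit only head to tail, sloping sides together: one with its straight side at the -y rail and thick end to +x, the other with its straight side at the +y rail and thick end to -x
- wedge1_mid (a point): first dark wooden block, a right trapezoid from above: 64 mm long, 50 mm high, 20 mm wide at the thin end, 44 mm at the thick end. Its end faces are parallel: grip it end to end, along x. This point is half-way along, half-way up and 10 mm in from the straight side; z up, x to the thick end, straight side facing -y; the sloping side is at y +10 mm (thin end) to +34 mm (thick end)
- wedge2_mid (a point): the second block, the same in every way, same point and axes
- wedge1_thick (a point): centre of the thick end face of the first block (32 mm along its x and 12 mm along its y from the mid point)
- wedge2_thick (a point): the same on the second block
- wedge1: the first block itself (60 to 120 g); origin on its underside, 25 mm below the mid point
- wedge2: the second block itself, likewise
- mushroom: bystander: a brown-capped mushroom standing upright, 76 mm across, 75 mm high; origin at the centre of its foot
- jar: bystander: clear jar with a red cap, 68 mm across, 85 mm high; origin at the centre of its foot
- label_box: bystander: white box 90 x 60 x 50 mm; origin at the centre of its underside
Things that resemble listed ones, but are neither listed nor needed, are in the scene too. What is shaped like the wedge2 but green is not meant.

How it is judged:
By the outcome, as a careful person would: the job done as asked, in the order asked, and still so for the second after the job is handed in, with the robot touching nothing.
It also fails if it takes over 72 s, if anything falls off the work surface, if the arm or the gripper's body presses on something with over 40 N, if the wrist force passes 120 N, or if a joint passes its speed limit or range.

### The arm

A 6-joint arm with a two-finger parallel gripper is mounted at the origin on the work surface. World frame = base frame: x ahead of the robot, y to its left, z up, the work surface at z = 0. Lengths are in m, angles in rad, forces in N, time in s.
With the tool pointing down it reaches from about 0.35 to 0.775 m from the base axis. Payload 5.5 kg.
Tool frame: the origin (TCP) lies at the very end of the fingers, on their centre line; the grasp point (between the pads) lies 19 mm behind it; z points along the fingers, y is the line along which they close (so a half turn about z gives the same grasp; the last joint's range is limited). The gripper opens to 85 mm and grips with 20 to 120 N. Pads are 22 mm wide; open, the fingers measure 114 mm over their backs; the gripper's body (76 mm by 85 mm) begins 54 mm behind the grasp point. The pads swing forward as they close: fully open they stand 13 mm farther back than shut.
Start: joints at [-1.268, 0.313, 0.046, 1.304, 0, 1.431], TCP at [0.246, -0.52, 0.208] pointing down, gripper open.
Joint ranges: [-2.76, 2.76], [-0.86, 1.69], [-1.03, 1.26], [-2.2, 2.34], [-1.47, 1.5], [-3.14, 3.14]. Speed limits (rad/s): [2.57, 2.57, 3.14, 3.14, 3.14, 3.14].

### API

Orientations are given as a unit quaternion [x, y, z, w].
In Python, from rig import sense, eyes, bot gives the robot as it stands.
- The arm moves only by the shell command python3 -m crank 'ROWS' [FORCE]. ROWS is a JSON object of lists of equal length, an entry for each row: "xyz": the shift along the world's x, y, z in m, a list of three; "twist": the turn, a rotation vector about the world's x, y, z in degrees, a list of three; "gripper": the opening, from 0 (shut) to 1 (fully open). A call has 1 to 5 rows; each row is the pose to reach, as a shift and turn from the pose commanded when the call began; what a row does not reach only later rows make up. A row lasts 1/10 s, in which the tool goes at most 50 mm and 8.59 degrees, less where a joint would pass 70% of its speed; a pose out of reach is approached as far as the arm can. A call with a gripper value outside its range is refused whole. The fingers move at their own pace and stop on an object; FORCE is the grip in N (left out, the last holds). Time passes only in rows, so rows that repeat a pose let the fingers close. It gives the time, the measured TCP pose, the force, the opening and the grip force at its end, in the units of the state.
- sense(): the state, without advancing time (a new reading comes with each control period).
- eyes.grab_frame(name): name is "scene" or "side" or "wrist"; returns the picture (480x640x3 uint8, red, green, blue); there is no depth.
- eyes.camera_model(name): a dict with "K" (3x3 intrinsics, pixels), "k1" (the pictures are not rectified: a ray, as slopes to the right and down, at radius r is drawn at 1 + k1 r^2 times it, then the intrinsics apply), "view" (4x4, takes a point from world to camera coordinates). Camera axes: x right, y down, z forward; pixel columns grow to the right and rows downward; lengths in m; the calibration is good to about 2 mm. A picture is of the moment at which its call begins: read the wrist's pose just before it. camera_model takes no time and is no camera call; for the wrist camera it gives the pose at the moment of the call.
- bot.finish_job(): hands the job in; it is judged then, once.
The state is a dict: "time_s": time; "qpos": joint angles; "joint_vel": joint speeds; "effort": joint torques, N m; "tcp_pos": TCP position; "tool_rot": TCP orientation; "contact_force": force on the tool from outside, world axes, zero at the start; "torque": the same for the moment, N m; "width": finger opening in m; "grip_force": force on a finger pad.
Only numpy, scipy, OpenCV 4.12 (cv2) and the standard library are available. Lean on these libraries where they do the work, as an engineer would, in place of code of your own. Each camera call takes 0.05 s, during which the arm holds its last target. There are 200 camera calls.

## Working session

There is one attempt and no reset: what is moved stays moved. The work goes in short steps, Python scripts to look and compute and a shell command to move; the robot and the scene stay as the last step left them, time stands still between calls to the robot, and variables do not carry over. Pictures are saved under pics/ and viewed, at most 10 in all, crops included, and the job is handed in when it is done.

```bash
ls; mkdir -p pics; python3 - <<'E'
from rig import sense,eyes,bot
import cv2,numpy as np
s=sense();print(s)
for n in("scene","side"):
    cv2.imwrite(f"pics/{n}0.png",eyes.grab_frame(n)[...,::-1]);m=eyes.camera_model(n);print(n,m)
m=eyes.camera_model("wrist");print(m)
E
```

```text
pics
{'time_s': 0.0, 'qpos': array([-1.26761622e+00,  3.14026314e-01,  4.49646971e-02,  1.30358274e+00,
       -4.25355627e-06,  1.43121711e+00]), 'joint_vel': array([ 1.44066066e-03, -5.61689697e-05,  1.01570048e-03, -9.45415890e-04,
        1.30733810e-03,  9.07914234e-05]), 'effort': array([ 4.99602193e-04, -4.80630720e+01,  2.98532259e+01,  1.94733805e-02,
        1.43244433e-04,  6.99563373e-06]), 'tcp_pos': array([ 0.24618346, -0.51901978,  0.20658832]), 'tool_rot': array([ 9.75595021e-01,  2.19575730e-01, -7.76204368e-05, -9.20753925e-04]), 'contact_force': array([ 0.15471954, -0.07250578,  0.29015208]), 'torque': array([0.01527013, 0.02240197, 0.04596878]), 'grip_force': 0.0, 'width': 0.08509315477145711}
scene {'K': array([[529.11127827,   0.        , 330.20752584],
       [  0.        , 529.11127827, 231.53464164],
       [  0.        ,   0.        ,   1.        ]]), 'k1': -0.1288205476669311, 'view': array([[ 0.11229588,  0.99343576, -0.02179509,  0.01696889],
       [ 0.58386819, -0.08371551, -0.80752068, -0.23862092],
       [-0.80404451,  0.07795579, -0.58943645,  1.598
[... 261 characters left out ...]
61, 'view': array([[-0.93861175, -0.3444276 , -0.01943241,  0.46143059],
       [-0.23670713,  0.68398946, -0.69002041,  0.22388628],
       [ 0.25095363, -0.64306147, -0.72352901,  0.9720464 ],
       [ 0.        ,  0.        ,  0.        ,  1.        ]])}
{'K': array([[406.5764582 ,   0.        , 318.86618497],
       [  0.        , 406.5764582 , 240.60214597],
       [  0.        ,   0.        ,   1.        ]]), 'k1': -0.03713788989052208, 'view': array([[ 0.42881802, -0.90339025, -0.00108258, -0.57540872],
       [-0.8620461 , -0.40955072,  0.29857115, -0.0389934 ],
       [-0.27016963, -0.12709946, -0.95438676,  0.37935346],
       [ 0.        ,  0.        ,  0.        ,  1.        ]])}
```

View pics/scene0.png

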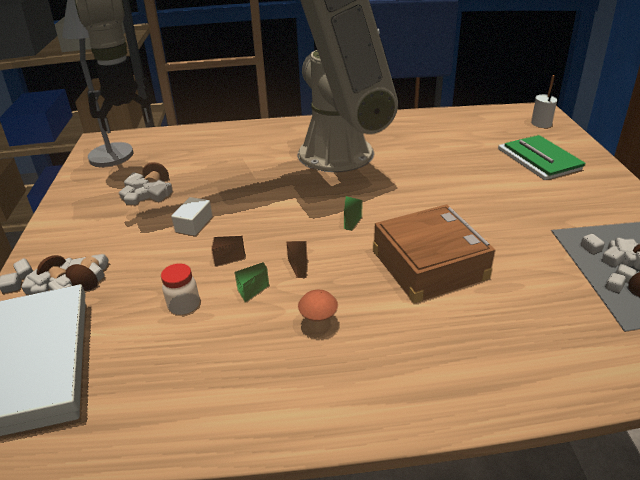

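View pics/side0.png

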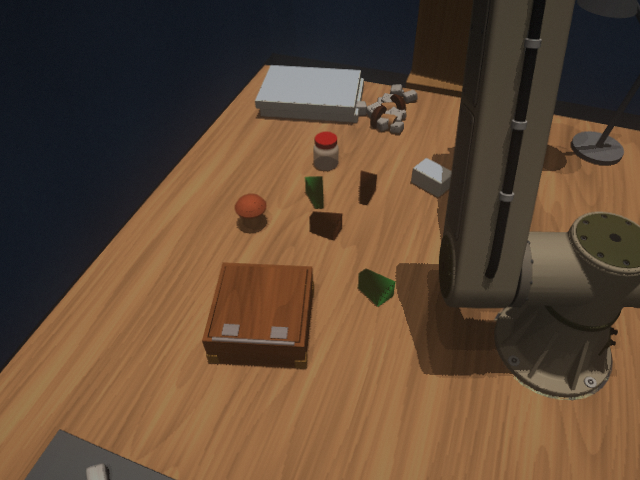

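Scene picture: the case is at (433,250) with its hinge on the right. Candidates for the blocks are dark (228,250), dark (298,258), green (252,281) and green (352,212). I choose the two dark ones. In the side view they are at (368,187) and (325,222), and the case is at (262,310). Next is a close crop to check.

```bash
cat > h.py <<'E'
import numpy as np,cv2
from rig import sense,eyes
def ray(m,uv):
    K,k=m["K"],m["k1"];V=m["view"]
    d=cv2.undistortPoints(np.array(uv,float).reshape(-1,1,2),K,np.array([k,0,0,0.])).reshape(-1,2)
    d=np.c_[d,np.ones(len(d))]@V[:3,:3]
    return -V[:3,:3].T@V[:3,3],d
def onz(m,uv,z):
    o,d=ray(m,uv);return o+d*((z-o[2])/d[:,2])[:,None]
def proj(m,P):
    P=np.atleast_2d(P)@m["view"][:3,:3].T+m["view"][:3,3];x=P[:,:2]/P[:,2:]
    x=x*(1+m["k1"]*(x**2).sum(1))[:,None];return x@m["K"][:2,:2].T+m["K"][:2,2]
E
python3 - <<'E'
from h import *
a=cv2.imread("pics/scene0.png");b=cv2.imread("pics/side0.png")
c=lambda i,x,y,w,h:cv2.resize(i[y:y+h,x:x+w],(400,300),interpolation=cv2.INTER_CUBIC)
t=np.vstack([np.hstack([c(a,200,215,120,90),c(b,290,155,120,90)]),np.hstack([c(a,360,195,140,105),c(b,190,255,140,105)])])
t=np.clip(t.astype(float)*1.5,0,255).astype(np.uint8)
cv2.imwrite("pics/crop1.png",t)
E
```

```text
(no output)
```

View pics/crop1.png

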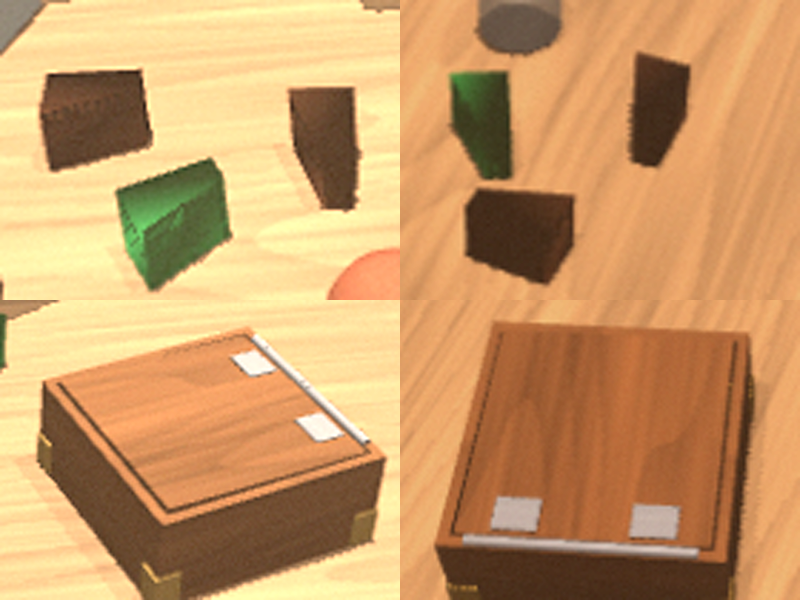

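The crop shows the chosen blocks are both dark brown and the other two are green. The hinge barrel is on the +y side of the case. Next I compute positions.

```bash
python3 - <<'E'
from h import *
np.set_printoptions(precision=4,suppress=True)
a=eyes.camera_model("scene");b=eyes.camera_model("side");s=20/2
f=lambda p,x0,y0,k:np.array([[x0+u/k,y0+v/k] for u,v in p])
A=onz(a,f([(42,82),(165,223),(384,160),(250,28)],360,195,400/140),.08)
B=onz(b,f([(93,22),(349,35),(318,253),(37,245)],190,255,400/140),.08)
print(A,A.mean(0));print(B,B.mean(0))
print("W scene",onz(a,f([(48,72),(142,70),(152,143),(55,168),  (290,88),(355,88),(350,210),(328,208)],200,215,400/120),.05))
print("W side",onz(b,f([(237,55),(290,68),(258,165),(232,160),(67,190),(173,197),(147,282),(67,250)],290,155,400/120),.05))
print("mush",onz(a,[(318,330)],0),"jar",onz(a,[(183,308)],0),'box',onz(a,[(192,215)],.03), 'green',onz(a,[(252,281),(352,212)],.03))
for n in[ "scene","side"]:
    i=eyes.grab_frame(n);h=cv2.cvtColor(i,cv2.COLOR_RGB2HSV);print(n,[h[y,x] for x,y in ([(228,250),(298,258),(298,246)] if n=="scene" else[(368,187),(325,222)])])
E
```

```text
[[0.4938 0.0268 0.08  ]
 [0.6684 0.0797 0.08  ]
 [0.6238 0.2525 0.08  ]
 [0.4435 0.2065 0.08  ]] [0.5574 0.1414 0.08  ]
[[0.6651 0.0797 0.08  ]
 [0.4869 0.0301 0.08  ]
 [0.4436 0.202  0.08  ]
 [0.6134 0.2568 0.08  ]] [0.5522 0.1421 0.08  ]
W scene [[ 0.4502 -0.3288  0.05  ]
 [ 0.457  -0.2651  0.05  ]
 [ 0.5367 -0.2572  0.05  ]
 [ 0.5535 -0.3179  0.05  ]
 [ 0.491  -0.167   0.05  ]
 [ 0.497  -0.1245  0.05  ]
 [ 0.6181 -0.1368  0.05  ]
 [ 0.6144 -0.1499  0.05  ]]
W side [[ 0.4886 -0.3268  0.05  ]
 [ 0.4465 -0.3251  0.05  ]
 [ 0.4399 -0.2151  0.05  ]
 [ 0.4587 -0.2141  0.05  ]
 [ 0.5589 -0.1473  0.05  ]
 [ 0.4867 -0.1648  0.05  ]
 [ 0.478  -0.0828  0.05  ]
 [ 0.5385 -0.0929  0.05  ]]
mush [[ 0.7157 -0.1216  0.    ]] jar [[ 0.6207 -0.3905  0.    ]] box [[ 0.3239 -0.3952  0.03  ]] green [[ 0.5898 -0.2455  0.03  ]
 [ 0.3683 -0.0048  0.03  ]]
scene [array([ 13, 129,  67], dtype=uint8), array([ 12, 145,  65], dtype=uint8), array([ 13, 135,  72], dtype=uint8)]
side [array([ 13, 147,  45], dtype=uint8), array([ 14, 153,  45], dtype=uint8)]
```

```bash
python3 -m crank '{"xyz":[[0.03,0.034,0.01],[0.06,0.067,0.02],[0.09,0.1,0.03],[0.12,0.133,0.04],[0.15,0.166,0.045]],"twist":[[0,0,0],[0,0,0],[0,0,0],[0,0,0],[0,0,0]],"gripper":[0,0,0,0,0]}'
python3 -m crank '{"xyz":[[0.03,0.034,0.005],[0.06,0.067,0.005],[0.09,0.1,0.005],[0.12,0.133,0.005],[0.134,0.155,0.005]],"twist":[[0,0,0],[0,0,0],[0,0,0],[0,0,0],[0,0,0]],"gripper":[0,0,0,0,0]}'
python3 -m crank '{"xyz":[[0,0,0],[0,0,0]],"twist":[[0,0,0],[0,0,0]],"gripper":[0,0]}'
python3 - <<'E'
from h import *
import pickle
m=eyes.camera_model("wrist");i=eyes.grab_frame("wrist");pickle.dump(m,open("m1.pkl","wb"))
cv2.imwrite("pics/w1.png",i[...,::-1]);s=sense();print(s["tcp_pos"],s["qpos"],s["time_s"])
E
```

```text
time_s: 0.7
tcp_pos: [0.3974, -0.3524, 0.2534]
tool_rot: [0.976, 0.219, 0.0, 0.001]
contact_force: [0.4, -0.7, -0.3]
width: 0.0122
grip_force: 0.0
time_s: 1.2
tcp_pos: [0.5322, -0.1961, 0.2571]
tool_rot: [0.975, 0.221, 0.0, -0.0]
contact_force: [0.4, -0.2, 0.5]
width: -0.0001
grip_force: 0.0
time_s: 1.4
tcp_pos: [0.5304, -0.1982, 0.2572]
tool_rot: [0.975, 0.22, -0.0, 0.0]
contact_force: [0.2, -0.3, -0.4]
width: 0.0003
grip_force: 0.0
[ 0.52999618 -0.19887667  0.2573131 ] [-5.00457014e-01  2.88391639e-01  1.32934055e-01  1.41579482e+00
 -5.58223589e-04  2.19822986e+00] 1.45
```

View pics/w1.png

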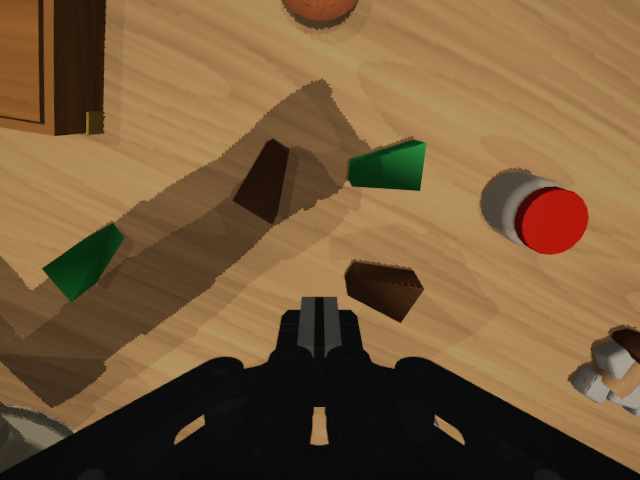

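The wrist view shows the dark blocks at (262,180) and (385,290), greens at (388,167) and (85,262), the jar at (550,220), and the corner of the case at upper left. I'll enlarge the two dark blocks.

```bash
python3 - <<'E'
import cv2,numpy as np
i=cv2.imread("pics/w1.png")
f=lambda x,y:cv2.resize(i[y:y+90,x:x+90],(400,400)[::1],interpolation=cv2.INTER_CUBIC)
t=np.hstack([f(218,133),f(340,245)]).astype(float)/255
t=np.clip(t**.5*1.5*255-40,0,255);cv2.imwrite("pics/crop2.png",t.astype(np.uint8))
E
```

```text
(no output)
```

View pics/crop2.png

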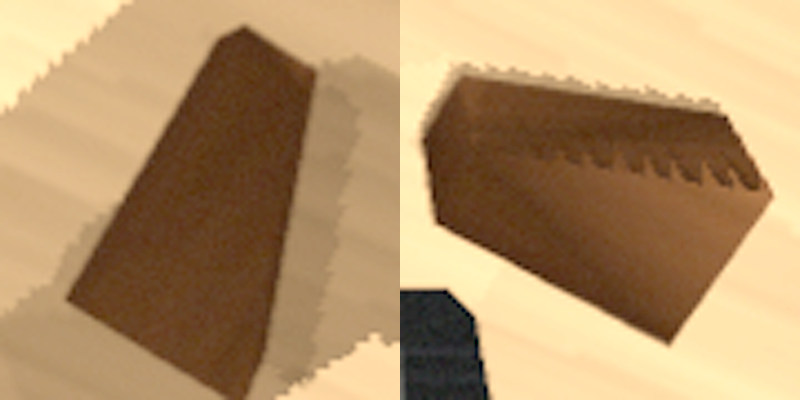

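```bash
python3 - <<'E'
from h import *
import pickle
np.set_printoptions(precision=4,suppress=True)
m=pickle.load(open("m1.pkl","rb"))
g=lambda p,x,y,z:onz(m,[[x+u*.225,y+v*.225] for u,v in p],z)[:,:2]
TB=g([(67,298),(243,400),(217,42)],218,133,.05);GB=g([(245,25),(315,72),(265,355)],218,133,0)
TA=g([(37,222),(268,345),(373,192)],340,245,.05);GA=g([(25,137),(63,75),(327,115)],340,245,0)
print("B thick1,thick2,thin1:",TB,"\n thin1,thin2,thick2:",GB)
print("A thin1,thick1,thick2",TA,"\n thin1,thin2,thick2",GA)
def rep(n,t1,t2,s1,s2):
    print(n,"thick",np.linalg.norm(t1-t2),"thin",np.linalg.norm(s1-s2),"sides",np.linalg.norm(t1-s1),np.linalg.norm(t2-s2))
    for a,b,c in((s1,t1,t2),(s2,t2,t1)):
        v=b-a;w=c-b;print(" side ang",np.degrees(np.arctan2(v[1],v[0])),"corner",np.degrees(np.arccos(v@w/np.linalg.norm(v)/np.linalg.norm(w))))
    e=t2-t1;print(" end ang",np.degrees(np.arctan2(e[1],e[0])))
rep("B",TB[0],(TB[1]+GB[2])/2,(TB[2]+GB[0])/2,GB[1])
rep("A",TA[1],(TA[2]+GA[2])/2,(TA[0]+GA[0])/2,GA[1])
E
```

```text
B thick1,thick2,thin1: [[ 0.4953 -0.1273]
 [ 0.4909 -0.1697]
 [ 0.5572 -0.135 ]] 
 thin1,thin2,thick2: [[ 0.5577 -0.135 ]
 [ 0.555  -0.1538]
 [ 0.4889 -0.1704]]
A thin1,thick1,thick2 [[ 0.455  -0.2682]
 [ 0.4501 -0.3308]
 [ 0.4941 -0.3335]] 
 thin1,thin2,thick2 [[ 0.4553 -0.2686]
 [ 0.4743 -0.2697]
 [ 0.4934 -0.3347]]
B thick 0.043099731944765976 thin 0.01898901808217421 sides 0.06261673902904465 0.06707360785935833
 side ang 172.91855925324202 corner 89.8327834403981
 side ang -166.01361433124313 corner 111.23504297511674
 end ang -97.24865730635989
A thick 0.043811819346978156 thin 0.01921322201036011 sides 0.0626115533808521 0.06730028304251613
 side ang -94.66756276033708 corner 90.36779699629433
 side ang -73.22738843968538 corner 111.07237732435736
 end ang -4.299765764042745
```

```bash
python3 -c "
import pickle;from h import *
print(onz(pickle.load(open('m1.pkl','rb')),[(53,134)],.08))"
python3 -m crank '{"xyz":[[0.008,0.047,0],[0.015,0.094,0],[0.022,0.141,0],[0.029,0.188,-0.01],[0.036,0.235,-0.04]],"twist":[[0,0,-5],[0,0,-9],[0,0,-9],[0,0,-9],[0,0,-9]],"gripper":[0,0,0,0,0]}'
python3 -m crank '{"xyz":[[0.007,0.043,-0.02],[0.007,0.043,-0.06],[0.007,0.043,-0.08],[0.007,0.043,-0.08],[0.007,0.043,-0.08]],"twist":[[0,0,0],[0,0,0],[0,0,0],[0,0,0],[0,0,0]],"gripper":[0,0,0,0,0]}'
python3 - <<'E'
from h import *
m=eyes.camera_model("wrist");i=eyes.grab_frame("wrist");cv2.imwrite("pics/w2.png",i[...,::-1])
s=sense();print(s["tcp_pos"],s["tool_rot"])
E
```

```text
[[0.49122612 0.02712364 0.08      ]]
time_s: 1.95
tcp_pos: [0.5673, 0.0313, 0.2231]
tool_rot: [0.99, 0.141, 0.003, 0.001]
contact_force: [2.1, -0.2, -0.0]
width: -0.0003
grip_force: 0.0
time_s: 2.45
tcp_pos: [0.5726, 0.0729, 0.1413]
tool_rot: [0.99, 0.141, -0.0, 0.0]
contact_force: [-0.3, -0.3, 0.6]
width: 0.0001
grip_force: 0.0
[0.57342014 0.07297787 0.14223719] [9.89950415e-01 1.41412060e-01 8.69498674e-04 2.22031947e-04]
```

View pics/w2.png

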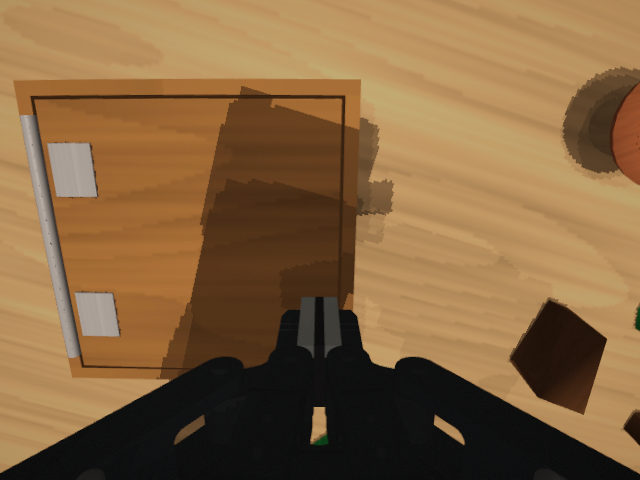

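The view shows the case top, with corners at (14,80), (361,80) and (73,377), and the lid's free edge on the right near x=343. The fingertips at (320,300) are over the lid, close to that edge.

```bash
python3 - <<'E'
from h import *
np.set_printoptions(precision=4,suppress=True)
m=eyes.camera_model("wrist")
P=onz(m,[(361,80),(14,80),(73,377)],.08)[:,:2];P=np.vstack([P,[.4912,.0271]]);print(P)
for a,b in((0,1),(1,2),(3,0),(3,2)):
    d=P[b]-P[a];print(np.linalg.norm(d),np.degrees(np.arctan2(d[1],d[0])))
c=(P[0]+P[2])/2;print("c",c,P.mean(0))
s=sense();print(s["tcp_pos"],s["qpos"],proj(m,s["tcp_pos"]))
E
```

```text
[[0.67   0.0767]
 [0.6195 0.2559]
 [0.4403 0.2047]
 [0.4912 0.0271]]
0.1861652038514831 105.73949842678051
0.1862915487043339 -164.0422332997647
0.185521002204787 15.520170748572747
0.18474696402258753 105.97847188310564
c [0.5551 0.1407] [0.5552 0.1411]
[0.5734 0.073  0.1422] [-0.0122  0.3435 -0.0726  1.1529 -0.0002  2.8457] [[316.3257 292.6084]]
```

```bash
python3 -m crank '{"xyz":[[-0.001,0.003,-0.03],[-0.001,0.003,-0.05],[-0.001,0.003,-0.054],[-0.001,0.003,-0.056],[-0.001,0.003,-0.058]],"twist":[[0,0,0],[0,0,0],[0,0,0],[0,0,0],[0,0,0]],"gripper":[0,0,0,0,0]}'
python3 -m crank '{"xyz":[[0,0,-0.001],[0,0,-0.002],[0,0,-0.003],[0,0,-0.004],[0,0,-0.004]],"twist":[[0,0,0],[0,0,0],[0,0,0],[0,0,0],[0,0,0]],"gripper":[0,0,0,0,0]}'
```

```text
time_s: 3.0
tcp_pos: [0.5731, 0.0768, 0.0846]
tool_rot: [0.99, 0.142, 0.002, 0.0]
contact_force: [-0.6, -0.2, -0.2]
width: -0.0001
grip_force: 0.0
time_s: 3.5
tcp_pos: [0.5715, 0.0773, 0.0787]
tool_rot: [0.99, 0.142, -0.0, 0.0]
contact_force: [-0.4, 0.3, -0.2]
width: -0.0003
grip_force: 0.0
```

```bash
for k in 1 2 ; do python3 -m crank '{"xyz":[[0,0,-0.001],[0,0,-0.002],[0,0,-0.002]],"twist":[[0,0,0],[0,0,0],[0,0,0]],"gripper":[0,0,0]}' | egrep 'tcp|force'; done
```

```text
tcp_pos: [0.5715, 0.0772, 0.0766]
contact_force: [-0.3, -0.1, 0.3]
grip_force: 0.0
tcp_pos: [0.5715, 0.0772, 0.0747]
contact_force: [-0.0, 0.3, 0.7]
grip_force: 0.0
```

```bash
python3 -m crank '{"xyz":[[0,0,-0.001],[0,0,-0.002],[0,0,-0.002]],"twist":[[0,0,0],[0,0,0],[0,0,0]],"gripper":[0,0,0]}' | egrep 'tcp|force'
python3 - <<'E'
from h import *
a=eyes.grab_frame("side")[...,::-1];b=eyes.grab_frame("scene")[...,::-1]
c=lambda i,x,y,w,h:cv2.resize(i[y:y+h,x:x+w],(400,300),interpolation=cv2.INTER_CUBIC)
cv2.imwrite("pics/p1.png",np.hstack([c(b,360,165,140,105),c(a,190,215,140,105)]))
E
```

```text
tcp_pos: [0.5715, 0.0772, 0.0726]
contact_force: [-0.6, 0.3, -0.0]
grip_force: 0.0
```

View pics/p1.png

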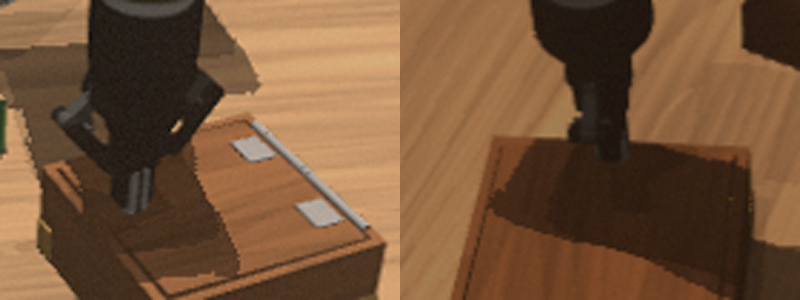

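The fingertips look to be right at the lid, but no force registers yet. I'll continue down gently.

```bash
for k in 1 2 ; do python3 -m crank '{"xyz":[[0,0,-0.001],[0,0,-0.002],[0,0,-0.002]],"twist":[[0,0,0],[0,0,0],[0,0,0]],"gripper":[0,0,0]}' | egrep 'tcp|contact'; done
```

```text
tcp_pos: [0.5715, 0.0772, 0.0707]
contact_force: [0.9, 0.0, -0.3]
tcp_pos: [0.5715, 0.0772, 0.0686]
contact_force: [0.5, -0.9, -0.2]
```

```bash
python3 - <<'E'
from h import *
np.set_printoptions(precision=4,suppress=True)
a=eyes.camera_model("scene");b=eyes.camera_model("side")
for z in(.0726,.085):print(proj(a,[.5715,.0772,z]),proj(b,[.5715,.0772,z]))
o1,d1=ray(a,[(405.5,238)]);o2,d2=ray(b,[(264,270.5)]);
M=np.c_[d1[0],-d2[0]];t=np.linalg.lstsq(M,o2-o1,rcond=None)[0];print(o1+t[0]*d1[0],o2+t[1]*d2[0])
E
```

```text
[[405.0269 245.8854]] [[264.8653 275.9224]]
[[405.3982 241.1549]] [[264.2859 272.0553]]
[0.5701 0.0773 0.0922] [0.5709 0.0785 0.0916]
```

```bash
for k in 1 2 ; do python3 -m crank '{"xyz":[[0,0,-0.001],[0,0,-0.002],[0,0,-0.002]],"twist":[[0,0,0],[0,0,0],[0,0,0]],"gripper":[0,0,0]}' | egrep 'tcp|contact'; done
```

```text
tcp_pos: [0.5715, 0.0772, 0.0666]
contact_force: [1.1, 0.1, -0.0]
tcp_pos: [0.5715, 0.0772, 0.0646]
contact_force: [0.2, 0.4, -0.4]
```

```bash
for k in 1 2 ; do python3 -m crank '{"xyz":[[0,0,-0.001],[0,0,-0.002],[0,0,-0.002]],"twist":[[0,0,0],[0,0,0],[0,0,0]],"gripper":[0,0,0]}' | egrep 'tcp|contact'; done
```

```text
tcp_pos: [0.5715, 0.0772, 0.0626]
contact_force: [0.1, -0.9, -1.0]
tcp_pos: [0.5715, 0.0772, 0.0606]
contact_force: [-0.7, -0.5, -0.8]
```

```bash
python3 - <<'E'
from h import *
for n,c in(("scene",range(400,412,3)),("side",range(258,271,3))):
    i=eyes.grab_frame(n);cv2.imwrite(f"pics/{n}_b.png",i[...,::-1]);h=cv2.cvtColor(i,cv2.COLOR_RGB2HSV)
    r0=225 if n=="scene" else 258
    for x in c: print(n,x,[(r,*map(int,h[r,x,1:])) for r in range(r0,r0+26,2)])
m=eyes.camera_model("scene");b=eyes.camera_model("side");z=sense()["tcp_pos"];print(z)
for dz in(0,.01,.02):print(proj(m,z+[0,0,dz]),proj(b,z+[0,0,dz]))
E
```

```text
scene 400 [(225, 91, 42), (227, 117, 37), (229, 105, 39), (231, 117, 37), (233, 87, 41), (235, 101, 43), (237, 95, 43), (239, 100, 33), (241, 142, 63), (243, 139, 68), (245, 137, 65), (247, 147, 59), (249, 139, 66)]
scene 403 [(225, 124, 39), (227, 98, 39), (229, 115, 40), (231, 115, 40), (233, 96, 40), (235, 102, 40), (237, 111, 39), (239, 85, 39), (241, 131, 37), (243, 67, 72), (245, 139, 64), (247, 138, 72), (249, 144, 71)]
scene 406 [(225, 106, 36), (227, 81, 41), (229, 141, 38), (231, 35, 72), (233, 34, 74), (235, 38, 73), (237, 38, 74), (239, 44, 76), (241, 40, 77), (243, 27, 76), (245, 155, 66), (247, 140, 73), (249, 152, 72)]
scene 409 [(225, 98, 39), (227, 91, 42), (229, 58, 48), (231, 57, 54), (233, 52, 49), (235, 54, 61), (237, 45, 63), (239, 40, 64), (241, 47, 70), (243, 116, 57), (245, 153, 70), (247, 145, 72), (249, 140, 73)]
side 258 [(258, 78, 46), (260, 71, 43), (262, 83, 43), (264, 93, 41), (266, 98, 39), (268, 117, 37), (270, 130, 51), (272, 147, 52), (274, 168, 50), (276, 159, 53), (278, 161, 54), (280, 170, 51), (282, 165, 54)]
side 261 [(258, 128, 32), (260, 135
[... 353 characters left out ...]
278, 157, 47), (280, 172, 46), (282, 174, 44)]
side 267 [(258, 131, 33), (260, 139, 33), (262, 147, 33), (264, 135, 32), (266, 120, 34), (268, 120, 34), (270, 109, 35), (272, 128, 32), (274, 109, 35), (276, 165, 48), (278, 175, 48), (280, 175, 48), (282, 167, 49)]
side 270 [(258, 142, 124), (260, 140, 129), (262, 143, 123), (264, 138, 72), (266, 116, 44), (268, 113, 43), (270, 103, 42), (272, 112, 50), (274, 138, 50), (276, 172, 49), (278, 158, 50), (280, 177, 49), (282, 161, 49)]
[0.57160973 0.07723064 0.06082575]
[[404.70340473 250.34956666]] [[265.35114306 279.52770815]]
[[405.00013466 246.58764715]] [[264.89175168 276.46714908]]
[[405.29906778 242.78485786]] [[264.42596159 273.36201954]]
```

```bash
for k in 1 2 3 ; do python3 -m crank '{"xyz":[[0,0,-0.001],[0,0,-0.002]],"twist":[[0,0,0],[0,0,0]],"gripper":[0,0]}' | egrep 'tcp|contact'; done
```

```text
tcp_pos: [0.5717, 0.0772, 0.0589]
contact_force: [-0.3, -0.0, 2.5]
tcp_pos: [0.572, 0.0772, 0.0572]
contact_force: [-0.5, 0.5, 3.7]
tcp_pos: [0.5727, 0.0774, 0.0557]
contact_force: [0.5, 1.7, 7.4]
```

```bash
for k in 1 2 3 ; do python3 -m crank '{"xyz":[[0,0,-0.001]],"twist":[[0,0,0]],"gripper":[0]}' | egrep 'tcp|contact'; done
```

```text
tcp_pos: [0.573, 0.0775, 0.0549]
contact_force: [0.8, 2.6, 8.3]
tcp_pos: [0.5733, 0.0776, 0.0542]
contact_force: [0.7, 2.4, 9.0]
tcp_pos: [0.5736, 0.0777, 0.0535]
contact_force: [0.4, 1.1, 10.1]
```

```bash
for k in 1 2 3 ; do python3 -m crank '{"xyz":[[0,0,-0.001]],"twist":[[0,0,0]],"gripper":[0]}' | egrep 'tcp|contact'; done
```

```text
tcp_pos: [0.5737, 0.0777, 0.0526]
contact_force: [0.1, 1.1, 9.8]
tcp_pos: [0.5737, 0.0778, 0.0517]
contact_force: [0.1, 1.4, 10.3]
tcp_pos: [0.5737, 0.0778, 0.0507]
contact_force: [0.6, 2.0, 9.7]
```

```bash
python3 -m crank '{"xyz":[[0,0,-0.001]],"twist":[[0,0,0]],"gripper":[0]}' | egrep 'tcp|contact'
python3 -m crank '{"xyz":[[0.001,-0.003,0.04],[0.01,-0.035,0.065],[0.018,-0.06,0.1],[0.018,-0.06,0.14],[0.018,-0.06,0.17]],"twist":[[0,0,0],[0,0,0],[0,0,0],[0,0,0],[0,0,0]],"gripper":[0,0,0,0,0]}'
python3 - <<'E'
from h import *
i=np.hstack([eyes.grab_frame(n)[150:390,x:x+320] for n,x in(("scene",250),("side",130))])
cv2.imwrite("pics/p2.png",i[...,::-1])
E
```

```text
tcp_pos: [0.5737, 0.0778, 0.0497]
contact_force: [0.2, 2.5, 11.7]
time_s: 8.2
tcp_pos: [0.59, 0.0162, 0.2197]
tool_rot: [0.99, 0.142, 0.001, 0.0]
contact_force: [0.5, 0.5, -0.0]
width: -0.0001
grip_force: 0.0
```

View pics/p2.png

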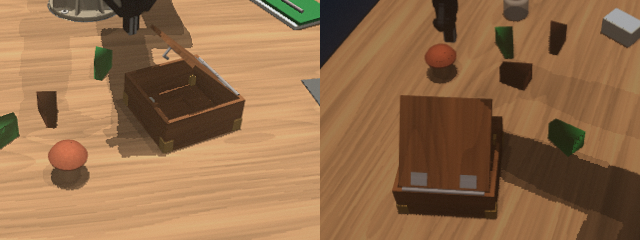

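The lid is up at about 1 rad, and the scene half shows the bay inside. Now I push its edge over.

```bash
python3 -m crank '{"xyz":[[0,0,-0.035],[-0.011,0.038,-0.035],[-0.022,0.077,-0.035],[-0.027,0.096,-0.035],[-0.031,0.111,-0.032]],"twist":[[0,0,0],[0,0,0],[0,0,0],[0,0,0],[0,0,0]],"gripper":[0,0,0,0,0]}'
python3 -m crank '{"xyz":[[-0.005,0.016,0.006],[-0.009,0.032,0.012],[-0.014,0.048,0.017],[-0.018,0.064,0.021],[-0.022,0.078,0.024]],"twist":[[0,0,0],[0,0,0],[0,0,0],[0,0,0],[0,0,0]],"gripper":[0,0,0,0,0]}'
python3 -m crank '{"xyz":[[-0.004,0.013,0.003],[-0.007,0.025,0.003],[-0.010,0.036,0.003],[-0.011,0.040,0.003]],"twist":[[0,0,0],[0,0,0],[0,0,0],[0,0,0]],"gripper":[0,0,0,0]}'
```

```text
time_s: 8.8
tcp_pos: [0.5588, 0.1274, 0.1856]
tool_rot: [0.99, 0.143, 0.0, 0.003]
contact_force: [3.5, -13.9, 17.2]
width: 0.0001
grip_force: 9.6
time_s: 9.3
tcp_pos: [0.5426, 0.2049, 0.2193]
tool_rot: [0.99, 0.141, 0.009, 0.002]
contact_force: [-1.6, -7.5, 38.1]
width: 0.0004
grip_force: 19.1
time_s: 9.7
tcp_pos: [0.53, 0.2451, 0.2205]
tool_rot: [0.989, 0.147, 0.007, -0.003]
contact_force: [-3.9, 0.7, 32.4]
width: -0.0002
grip_force: 16.8
```

```bash
python3 -m crank '{"xyz":[[0,0,0.02],[0,0,0.05],[0,0,0.06]],"twist":[[0,0,0],[0,0,0],[0,0,0]],"gripper":[0,0,0]}' |egrep 'tcp|contact'
python3 - <<'E'
from h import *
np.set_printoptions(precision=4,suppress=True)
a=eyes.grab_frame("scene");b=eyes.grab_frame("side")
cv2.imwrite("pics/s3.png",a[...,::-1]);cv2.imwrite("pics/d3.png",b[...,::-1])
c=np.array([.5552,.1409]);X=np.array([.9622,.2723]);Y=np.array([-.2723,.9622])
for ang in(1.0,1.3,1.57,1.85):
  P=[np.r_[c+s*.083*X+(.085-.168*np.cos(ang))*Y,.08+.168*np.sin(ang)] for s in(-1,1)]
  print(ang,proj(eyes.camera_model("scene"),P).round().tolist(),proj(eyes.camera_model("side"),P).round().tolist())
cv2.imwrite("pics/p3.png",np.hstack([a[80:320,300:620],b[180:420,130:450]])[...,::-1])
E
```

```text
tcp_pos: [0.5275, 0.2427, 0.275]
contact_force: [1.1, 0.7, 1.1]
1.0 [[416.0, 160.0], [461.0, 200.0]] [[299.0, 251.0], [204.0, 247.0]]
1.3 [[435.0, 147.0], [483.0, 185.0]] [[295.0, 264.0], [195.0, 260.0]]
1.57 [[454.0, 141.0], [502.0, 177.0]] [[292.0, 284.0], [188.0, 279.0]]
1.85 [[472.0, 140.0], [521.0, 175.0]] [[289.0, 311.0], [181.0, 305.0]]
```

View pics/p3.png

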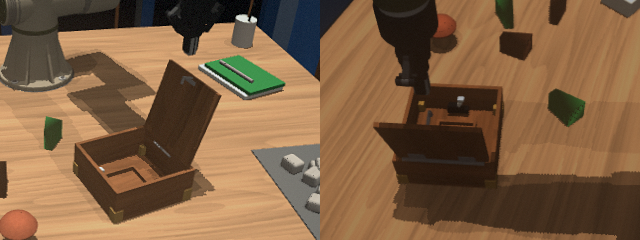

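The lid is open at its stop: its edge runs (474,141)–(520,175) in the scene picture, which matches 1.85 rad. Now I go to block B and open the gripper on the way.

```bash
python3 -m crank '{"xyz":[[0,-0.04,0],[0,-0.08,0],[0,-0.12,0],[0,-0.16,0],[0,-0.2,0]],"twist":[[0,0,7],[0,0,14],[0,0,21],[0,0,28],[0,0,35]],"gripper":[1,1,1,1,1]}' |egrep 'tcp|tool'
python3 -m crank '{"xyz":[[0,-0.04,-0.02],[0,-0.08,-0.05],[-0.002,-0.12,-0.09],[-0.002,-0.16,-0.13],[-0.002,-0.184,-0.175]],"twist":[[0,0,7],[0,0,14],[0,0,21],[0,0,28],[0,0,31]],"gripper":[1,1,1,1,1]}' |egrep 'tcp|tool'
python3 -m crank '{"xyz":[[0,0,0],[0,0,0]],"twist":[[0,0,0],[0,0,0]],"gripper":[1,1]}'
python3 - <<'E'
from h import *
from scipy.spatial.transform import Rotation as R
s=sense();x=R.from_quat(s["tool_rot"]).as_matrix();print(s["tcp_pos"],np.degrees(np.arctan2(x[1,0],x[0,0])),x[:,2],s["width"])
E
```

```text
tcp_pos: [0.5257, 0.0409, 0.2705]
tool_rot: [0.899, 0.439, -0.002, -0.002]
tcp_pos: [0.524, -0.1364, 0.107]
tool_rot: [0.75, 0.662, -0.001, -0.001]
time_s: 11.3
tcp_pos: [0.5226, -0.134, 0.1071]
tool_rot: [0.751, 0.66, -0.002, -0.004]
contact_force: [-0.4, -0.4, 0.3]
width: 0.0853
grip_force: 0.0
[ 0.52264088 -0.13403005  0.10705156] 82.61060588814058 [-0.00796454  0.00288923 -0.99996411] 0.08533123520245756
```

```bash
python3 -m crank '{"xyz":[[0.0025,-0.007,-0.01],[0.0025,-0.007,-0.03],[0.0025,-0.007,-0.05],[0.0025,-0.007,-0.06]],"twist":[[0,0,0],[0,0,0],[0,0,0],[0,0,0]],"gripper":[1,1,1,1]}' |egrep 'tcp|contact'
python3 -m crank '{"xyz":[[0,0,-0.01],[0,0,-0.02],[0,0,-0.025],[0,0,-0.025]],"twist":[[0,0,0],[0,0,0],[0,0,0],[0,0,0]],"gripper":[1,1,1,1]}' |egrep 'tcp|contact'
python3 - <<'E'
from h import *
np.set_printoptions(precision=3,suppress=True)
m=eyes.camera_model("wrist");i=eyes.grab_frame("wrist");cv2.imwrite("pics/w4.png",i[...,::-1])
a=eyes.grab_frame("scene")[200:320,220:380];b=eyes.grab_frame("side")[160:280,240:400]
cv2.imwrite("pics/p4.png",np.vstack([np.hstack([cv2.resize(a,(400,300)),cv2.resize(b,(400,300))]),np.hstack([cv2.resize(i,(400,300)),np.zeros((300,400,3),np.uint8)])])[...,::-1])
s=sense();t=s["tcp_pos"];print(t)
for dz in(0,.02,.03):print(proj(eyes.camera_model("scene"),t+[0,0,dz]),proj(eyes.camera_model("side"),t+[0,0,dz]))
E
```

```text
tcp_pos: [0.5277, -0.1407, 0.049]
contact_force: [-0.7, 0.0, 0.4]
tcp_pos: [0.527, -0.1412, 0.024]
contact_force: [-0.3, 0.3, -0.2]
[ 0.528 -0.142  0.025]
[[300.288 259.678]] [[322.    224.255]]
[[299.77 252.46]] [[321.908 218.215]]
[[299.508 248.793]] [[321.861 215.138]]
```

View pics/p4.png

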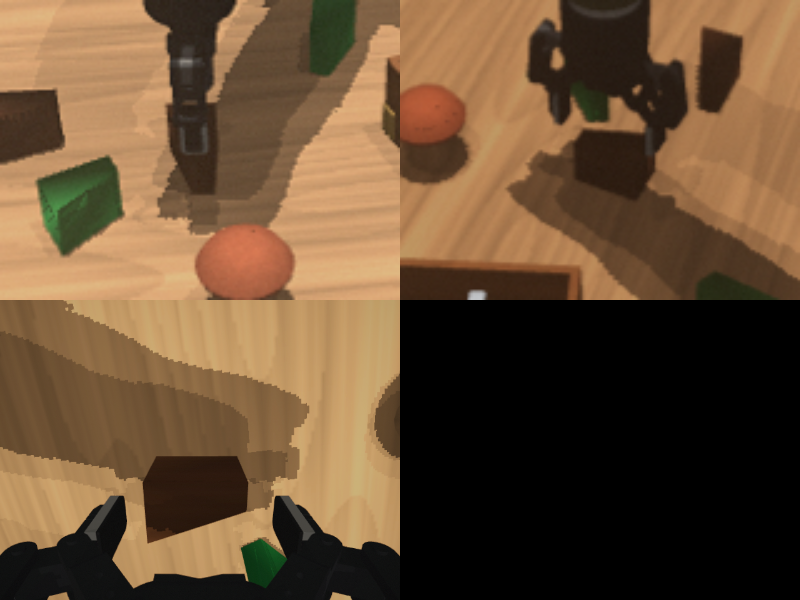

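The fingers straddle the block in both views. In the side picture the fingertips are at about (303,209) and (341,222), and in the wrist picture at about (189,315) and (451,315). I'll work out the true tip height from these.

```bash
python3 - <<'E'
from h import *
np.set_printoptions(precision=3,suppress=True)
t=sense()["tcp_pos"];y=np.array([.992,-.128,0]);w=eyes.camera_model("wrist")
for z in(0,.01,.02,.03,.04):
  P=[t+y*.046+[0,0,z],t-y*.046+[0,0,z]]
  print(z,proj(eyes.camera_model("side"),P).ravel(),proj(eyes.camera_model("scene"),P).ravel(),proj(w,P).ravel(),proj(w,t+[0,0,z]))
E
```

```text
0 [304.739 218.093 339.71  230.578] [298.958 273.511 301.54  246.698] [420.55  290.559 214.782 289.97 ] [[317.615 290.384]]
0.01 [304.589 215.093 339.775 227.577] [298.683 269.878 301.298 243.153] [426.091 300.372 209.004 299.74 ] [[317.489 300.215]]
0.02 [304.437 212.057 339.841 224.538] [298.405 266.206 301.054 239.573] [432.27  311.324 202.561 310.643] [[317.349 311.194]]
0.03 [304.284 208.983 339.907 221.461] [298.125 262.492 300.808 235.956] [439.201 323.621 195.334 322.883] [[317.191 323.532]]
0.04 [304.129 205.871 339.974 218.344] [297.842 258.737 300.559 232.302] [447.029 337.524 187.174 336.719] [[317.013 337.494]]
```

```bash
python3 -m crank '{"xyz":[[-0.002,0,-0.01],[-0.002,0,-0.02],[-0.002,0,-0.027],[-0.002,0,-0.031],[-0.002,0,-0.035]],"twist":[[0,0,0],[0,0,0],[0,0,0],[0,0,0],[0,0,0]],"gripper":[1,1,1,1,1]}' |egrep 'tcp|contact'
python3 -m crank '{"xyz":[[0,0,0],[0,0,0],[0,0,0],[0,0,0],[0,0,0]],"twist":[[0,0,0],[0,0,0],[0,0,0],[0,0,0],[0,0,0]],"gripper":[0.6,0.6,0.6,0.6,0.6]}' 40
python3 -c "
from h import *
s=sense();print(s['tcp_pos'],s['tool_rot'],s['qpos'])"
```

```text
tcp_pos: [0.525, -0.1413, -0.0112]
contact_force: [0.4, -0.5, 0.7]
time_s: 13.25
tcp_pos: [0.5252, -0.1413, -0.0104]
tool_rot: [0.75, 0.661, -0.001, -0.001]
contact_force: [0.6, 0.3, -0.7]
width: 0.063
grip_force: 44.7
[ 0.52524091 -0.14134538 -0.01043925] [ 0.75041774  0.66096207 -0.0010138  -0.0011503 ] [-4.09975424e-01  4.21428138e-01 -3.70158641e-01  7.82153561e-01
 -8.58315768e-04  1.28741625e+00]
```

Block B is held. With this orientation the wrist camera would sit close to the open lid, so I'll release, flip the tool 180° and regrip. That puts the camera on the −y side.

```bash
python3 -m crank '{"xyz":[[0,0,0],[0,0,0],[0,0,0.03],[0,0,0.06],[0,0,0.08]],"twist":[[0,0,0],[0,0,0],[0,0,0],[0,0,4],[0,0,12]],"gripper":[1,1,1,1,1]}' |egrep 'tcp|width'
for k in 1 2 3 4; do python3 -m crank '{"xyz":[[0,0,0],[0,0,0],[0,0,0],[0,0,0],[0,0,0]],"twist":[[0,0,8.4],[0,0,16.8],[0,0,25.2],[0,0,33.6],[0,0,42]],"gripper":[1,1,1,1,1]}' |egrep 'tcp|tool'; done
python3 - <<'E'
from h import *
from scipy.spatial.transform import Rotation as R
s=sense();x=R.from_quat(s["tool_rot"]).as_matrix();print(s["tcp_pos"],np.degrees(np.arctan2(x[1,0],x[0,0]))%360,x[:,2],s["width"],s["qpos"])
E
```

```text
tcp_pos: [0.526, -0.1417, 0.0715]
width: 0.0854
tcp_pos: [0.5253, -0.1414, 0.0697]
tool_rot: [0.366, 0.931, -0.001, -0.0]
tcp_pos: [0.5253, -0.1414, 0.0696]
tool_rot: [0.008, 1.0, -0.002, 0.0]
tcp_pos: [0.5253, -0.1414, 0.0696]
tool_rot: [-0.351, 0.936, -0.002, 0.001]
tcp_pos: [0.5253, -0.1414, 0.0696]
tool_rot: [-0.663, 0.748, -0.001, 0.001]
[ 0.52525698 -0.14138154  0.06961472] 263.0911523208828 [ 3.19869749e-03 -4.03808351e-04 -9.99994803e-01] 0.08505146517439466 [-4.11088829e-01  3.32336459e-01 -2.78207541e-01  9.57158754e-01
  9.08058637e-04 -1.86130164e+00]
```

```bash
python3 -m crank '{"xyz":[[0,0,-0.03],[0,0,-0.06],[0,0,-0.075],[0,0,-0.08]],"twist":[[0,0,0],[0,0,0],[0,0,0],[0,0,0]],"gripper":[1,1,1,1]}' |egrep 'tcp|contact'
python3 -m crank '{"xyz":[[0,0,0],[0,0,0],[0,0,0],[0,0,0],[0,0,0]],"twist":[[0,0,0],[0,0,0],[0,0,0],[0,0,0],[0,0,0]],"gripper":[0.6,0.6,0.6,0.6,0.6]}' 50
python3 -m crank '{"xyz":[[0,0,0.03],[0,0,0.06],[0,0,0.09],[0,0,0.12],[0,0,0.125]],"twist":[[0,0,0],[0,0,5],[0,0,10],[0,0,16],[0,0,22.7]],"gripper":[0.6,0.6,0.6,0.6,0.6]}'
```

```text
tcp_pos: [0.5237, -0.1407, -0.0123]
contact_force: [-0.2, -0.3, -0.2]
time_s: 16.65
tcp_pos: [0.526, -0.1417, -0.0096]
tool_rot: [-0.661, 0.75, -0.002, 0.001]
contact_force: [0.9, 1.0, 3.1]
width: 0.0635
grip_force: 55.6
time_s: 17.15
tcp_pos: [0.5276, -0.1423, 0.1187]
tool_rot: [0.797, -0.604, 0.004, -0.002]
contact_force: [0.4, -0.2, -0.8]
width: 0.0633
grip_force: 55.5
```

```bash
python3 -m crank '{"xyz":[[0.004,0.04,0],[0.008,0.085,0],[0.012,0.13,0],[0.016,0.175,0],[0.02,0.22,0]],"twist":[[0,0,0],[0,0,0],[0,0,0],[0,0,0],[0,0,0]],"gripper":[0.6,0.6,0.6,0.6,0.6]}'|egrep tcp
python3 -m crank '{"xyz":[[0.003,0.035,0],[0.005,0.06,0],[0.006,0.077,0],[0.006,0.077,0],[0.006,0.077,0]],"twist":[[0,0,0],[0,0,0],[0,0,0],[0,0,0],[0,0,0]],"gripper":[0.6,0.6,0.6,0.6,0.6]}'
cat > st.py <<'E'
from h import *
from scipy.spatial.transform import Rotation as R
np.set_printoptions(precision=4,suppress=True)
c=np.array([.5552,.1409]);X=np.array([.9622,.2723]);Y=np.array([-.2723,.9622])
s=sense();x=R.from_quat(s["tool_rot"]).as_matrix();p=s["tcp_pos"];d=p[:2]-c
print(p,"yaw",np.degrees(np.arctan2(x[1,0],x[0,0]))%360,"tz",x[:,2],"w",s["width"],"bay xy mm",d@X*1e3,d@Y*1e3+8,"F",s["contact_force"],s["time_s"])
E
python3 st.py
python3 - <<'E'
from h import *
i=eyes.grab_frame("wrist");cv2.imwrite("pics/w5.png",i[...,::-1])
E
```

```text
tcp_pos: [0.5451, 0.0803, 0.1147]
time_s: 18.15
tcp_pos: [0.5511, 0.1552, 0.1144]
tool_rot: [0.796, -0.606, 0.001, -0.001]
contact_force: [-0.5, 0.1, -0.3]
width: 0.0633
grip_force: 55.4
[0.5511 0.1552 0.1144] yaw 285.4589790817216 tz [ 0.0026  0.0002 -1.    ] w 0.06334535322067991 bay xy mm -0.08071723988599903 22.935499188508103 F [-0.4696  0.1194 -0.3027] 18.15
```

```bash
python3 -m crank '{"xyz":[[0,0.001,-0.03],[0,0.001,-0.06],[0,0.001,-0.08],[0,0.001,-0.095],[0,0.001,-0.1]],"twist":[[0,0,0.2],[0,0,0.4],[0,0,0.4],[0,0,0.4],[0,0,0.4]],"gripper":[0.6,0.6,0.6,0.6,0.6]}'|egrep 'tcp|contact'
python3 -m crank '{"xyz":[[0,0,-0.004],[0,0,-0.007],[0,0,-0.01],[0,0,-0.01]],"twist":[[0,0,0],[0,0,0],[0,0,0],[0,0,0]],"gripper":[0.6,0.6,0.6,0.6]}'|egrep 'tcp|contact'; python3 st.py
```

```text
tcp_pos: [0.5499, 0.1548, 0.0127]
contact_force: [-0.3, 0.3, -1.5]
tcp_pos: [0.5515, 0.1565, 0.0048]
contact_force: [-0.1, -0.1, -1.7]
[0.5515 0.1565 0.0048] yaw 285.8333977582124 tz [ 0.0036  0.0008 -1.    ] w 0.06308848311034855 bay xy mm 0.7360464778129925 24.009143835490068 F [-0.1493 -0.0937 -1.6656] 19.1
```

```bash
python3 -m crank '{"xyz":[[0,0,-0.002],[0,0,-0.004],[0,0,-0.006],[0,0,-0.006]],"twist":[[0,0,0],[0,0,0],[0,0,0],[0,0,0]],"gripper":[0.6,0.6,0.6,0.6]}'|egrep 'tcp|contact'; python3 st.py
```

```text
tcp_pos: [0.5515, 0.1565, -0.0016]
contact_force: [1.2, -0.9, -1.8]
[ 0.5515  0.1565 -0.0016] yaw 285.84085259659787 tz [ 0.0034  0.0005 -1.    ] w 0.06350532665366748 bay xy mm 0.6957236979768454 23.997882804311857 F [ 1.2108 -0.872  -1.8224] 19.5
```

```bash
python3 -m crank '{"xyz":[[0,0,-0.001],[0,0,-0.002],[0,0,-0.002]],"twist":[[0,0,0],[0,0,0],[0,0,0]],"gripper":[0.6,0.6,0.6]}'|egrep 'tcp|contact'
python3 -m crank '{"xyz":[[0,0.001,0],[-0.0005,0.002,0],[-0.0005,0.002,0]],"twist":[[0,0,0],[0,0,0],[0,0,0]],"gripper":[0.6,0.6,0.6]}'|egrep 'tcp|contact'; python3 st.py
```

```text
tcp_pos: [0.5516, 0.1565, -0.0016]
contact_force: [-2.6, -1.9, 12.0]
tcp_pos: [0.5516, 0.1565, -0.0016]
contact_force: [-1.8, -8.7, 11.4]
[ 0.5516  0.1565 -0.0016] yaw 285.8064505684073 tz [ 0.0051 -0.0036 -1.    ] w 0.06294687975356969 bay xy mm 0.7521873754185763 24.036948568549114 F [-1.8085 -8.742  11.3658] 20.1
```

```bash
python3 -m crank '{"xyz":[[0,0,0.001],[0,0,0.001],[0,0,0.001],[0,0,0.03],[0,0,0.07]],"twist":[[0,0,0],[0,0,0],[0,0,0],[0,0,0],[0,0,0]],"gripper":[1,1,1,1,1]}'|egrep 'tcp|contact|width'
python3 -m crank '{"xyz":[[0,0,0.04],[0,0,0.08],[0,-0.02,0.1],[-0.005,-0.06,0.1],[-0.01,-0.1,0.1]],"twist":[[0,0,0],[0,0,0],[0,0,0],[0,0,0],[0,0,0]],"gripper":[1,1,1,1,1]}'|egrep 'tcp|contact|width'
python3 st.py
python3 - <<'E'
from h import *
i=eyes.grab_frame("wrist");m=eyes.camera_model("wrist");cv2.imwrite("pics/w6.png",i[...,::-1])
c=np.array([.5552,.1409]);X=np.array([.9622,.2723]);Y=np.array([-.2723,.9622]);b=c-.008*Y
# dark-brown profile along case y at block top height, a few x stations
h=cv2.cvtColor(i,cv2.COLOR_RGB2HSV)
q=[b+x*X+y*Y for x,y in((-.032,.034),(.032,.034),(.032,.014),(-.032,-.01))]
print(proj(m,[np.r_[p,.058] for p in q]).round(0).tolist())
for x in(-.025,0,.025):
  P=[np.r_[b+x*X+y*Y,.058] for y in np.arange(-.04,.05,.004)]
  print(x,[(int(1000*y),int(h[int(v),int(u),2])) for y,(u,v) in zip(np.arange(-.04,.05,.004),proj(m,P)) if 0<=u<640 and 0<=v<480])
E
```

```text
tcp_pos: [0.5481, 0.1586, 0.0645]
contact_force: [0.7, 0.4, -0.5]
width: 0.0852
tcp_pos: [0.5413, 0.0585, 0.1673]
contact_force: [1.2, -0.5, -0.8]
width: 0.0856
[0.5413 0.0585 0.1673] yaw 285.9874842321899 tz [ 0.005   0.0011 -1.    ] w 0.0856370069621124 bay xy mm -35.85045603142386 -67.48043222045338 F [ 1.1924 -0.5275 -0.8088] 21.1
[[311.0, 361.0], [230.0, 361.0], [228.0, 338.0], [311.0, 310.0]]
-0.025 [(-40, 88), (-36, 75), (-32, 65), (-28, 38), (-24, 39), (-20, 44), (-16, 41), (-12, 44), (-8, 48), (-4, 82), (0, 80), (3, 75), (7, 71), (11, 66), (15, 58), (19, 50), (23, 41), (27, 116), (31, 160), (35, 161), (39, 79), (43, 124), (47, 76)]
0 [(-40, 106), (-36, 105), (-32, 114), (-28, 154), (-24, 153), (-20, 69), (-16, 55), (-12, 40), (-8, 53), (-4, 48), (0, 68), (3, 61), (7, 56), (11, 51), (15, 43), (19, 39), (23, 38), (27, 124), (31, 156), (35, 156), (39, 73), (43, 120), (47, 69)]
0.025 [(-40, 111), (-36, 159), (-32, 168), (-28, 168), (-24, 167), (-20, 166), (-16, 165), (-12, 164), (-8, 162), (-4, 160), (0, 119), (3, 42), (7, 42), (11, 40), (15, 40), (19, 39), (23, 38), (27, 100), (31, 149), (35, 147), (39, 146), (43, 146), (47, 64)]
```

```bash
python3 -m crank '{"xyz":[[0.015,0,0],[0.015,0,0],[0.015,0,0]],"twist":[[0,0,0],[0,0,0],[0,0,0]],"gripper":[1,1,1]}'|egrep 'tcp'
cat > prof.py <<'E'
from h import *
m=eyes.camera_model("wrist");i=eyes.grab_frame("wrist");cv2.imwrite("pics/w7.png",i[...,::-1])
c=np.array([.5552,.1409]);X=np.array([.9622,.2723]);Y=np.array([-.2723,.9622]);b=c-.008*Y
h=cv2.cvtColor(i,cv2.COLOR_RGB2HSV)
def prof(fixed,ax,rng,z):
  P=[np.r_[b+(fixed*X+t*Y if ax=="y" else t*X+fixed*Y),z] for t in rng]
  return " ".join(f"{1000*t:.0f}:{h[int(v),int(u),2]}" for t,(u,v) in zip(rng,proj(m,P)) if 0<=u<640 and 0<=v<480)
for x in(-.025,0,.025):print("top y @x",x,prof(x,"y",np.arange(-.02,.046,.002),.058))
for y in(.018,.028):print("top x @y",y,prof(y,"x",np.arange(-.05,.05,.002),.058))
for x in(-.01,.02):print("rail y @x",x,prof(x,"y",np.arange(-.05,-.02,.002),.018))
E
python3 prof.py
```

```text
tcp_pos: [0.5554, 0.059, 0.166]
top y @x -0.025 -20:38 -18:43 -16:44 -14:43 -12:41 -10:40 -8:38 -6:49 -4:47 -2:44 -0:45 2:84 4:85 6:82 8:77 10:76 12:74 14:74 16:71 18:68 20:64 22:60 24:58 26:55 28:51 30:44 32:40 34:37 36:112 38:161 40:161 42:162 44:151
top y @x 0 -20:156 -18:66 -16:55 -14:44 -12:43 -10:39 -8:38 -6:42 -4:45 -2:47 -0:46 2:45 4:72 6:71 8:67 10:63 12:61 14:60 16:56 18:54 20:51 22:46 24:42 26:39 28:39 30:38 32:36 34:37 36:100 38:142 40:142 42:141 44:140
top y @x 0.025 -20:108 -18:108 -16:115 -14:101 -12:89 -10:67 -8:73 -6:79 -4:75 -2:72 -0:68 2:51 4:45 6:44 8:49 10:40 12:45 14:46 16:43 18:41 20:39 22:39 24:40 26:39 28:38 30:38 32:37 34:36 36:124 38:149 40:149 42:149 44:133
top x @y 0.018 -50:156 -48:160 -46:161 -44:161 -42:160 -40:161 -38:164 -36:165 -34:163 -32:143 -30:70 -28:70 -26:70 -24:67 -22:67 -20:66 -18:64 -16:63 -14:62 -12:61 -10:61 -8:59 -6:57 -4:57 -2:55 0:54 2:52 4:51 6:50 8:50 10:48 12:47 14:45 16:44 18:43 20:43 22:41 24:39 26:40 28:40 30:40 32:88 34:161 36:157 38:159 40:158 42:153 44:157 46:163 48:170
top x @y 0.028 -50:158 -48:159 -46:161 -44:164 -42:161 -40:162 -38:164 -36:154 -34:152 -32:133 -30:54 -28:54 -26:52 -24:51 -22:49 -20:49 -18:48 -16:47 -14:43 -12:43 -10:41 -8:40 -6:40 -4:38 -2:39 0:39 2:40 4:38 6:38 8:39 10:39 12:38 14:39 16:39 18:38 20:39 22:39 24:38 26:39 28:38 30:39 32:63 34:160 36:156 38:156 40:157 42:153 44:158 46:161 48:171
rail y @x -0.01 -50:132 -48:133 -46:132 -44:121 -42:61 -40:83 -38:85 -36:85 -34:91 -32:91 -30:92 -28:91 -26:91 -24:91 -22:91
rail y @x 0.02 -50:98 -48:102 -46:90 -44:89 -42:62 -40:102 -38:106 -36:105 -34:101 -32:102 -30:102 -28:102 -26:101 -24:101 -22:101
```

Block B lies flat in the bay: straight side at y=+35 mm, x from −31.5 to +32.5 mm. Now block A.

```bash
python3 -m crank '{"xyz":[[-0.01,-0.03,0],[-0.02,-0.07,0],[-0.03,-0.11,0],[-0.04,-0.15,0],[-0.05,-0.19,0]],"twist":[[0,0,-8],[0,0,-16],[0,0,-24],[0,0,-32],[0,0,-40]],"gripper":[1,1,1,1,1]}'|egrep 'tcp'
python3 -m crank '{"xyz":[[-0.01,-0.04,0],[-0.02,-0.08,-0.01],[-0.03,-0.12,-0.02],[-0.04,-0.16,-0.03],[-0.043,-0.169,-0.04]],"twist":[[0,0,-8],[0,0,-16],[0,0,-24],[0,0,-32],[0,0,-40]],"gripper":[1,1,1,1,1]}'|egrep 'tcp'
python3 -m crank '{"xyz":[[0,0,-0.01],[0,0,-0.02],[0,0,-0.03],[0,0,-0.04],[0,0,-0.04]],"twist":[[0,0,-8],[0,0,-16],[0,0,-24],[0,0,-30.5],[0,0,-30.5]],"gripper":[1,1,1,1,1]}'|egrep 'tcp'
python3 -m crank '{"xyz":[[0,0,0]],"twist":[[0,0,0]],"gripper":[1]}'|egrep 'tcp'
python3 st.py
```

```text
tcp_pos: [0.5049, -0.1317, 0.1665]
tcp_pos: [0.462, -0.3034, 0.126]
tcp_pos: [0.4618, -0.2986, 0.085]
tcp_pos: [0.4627, -0.2996, 0.0865]
[ 0.4627 -0.2996  0.0865] yaw 175.5521420032356 tz [-0.0008 -0.0025 -1.    ] w 0.0852764317320763 bay xy mm -208.9626575743919 -390.6481632538279 F [-0.1226 -0.5823 -0.238 ] 23.1
```

```bash
python3 -m crank '{"xyz":[[0,-0.001,-0.02],[0,-0.001,-0.04],[0,-0.001,-0.065],[0,-0.001,-0.085],[0,-0.001,-0.097]],"twist":[[0,0,0],[0,0,0],[0,0,0],[0,0,0],[0,0,0]],"gripper":[1,1,1,1,1]}' |egrep 'tcp|contact'
python3 -m crank '{"xyz":[[0,0,0],[0,0,0],[0,0,0],[0,0,0],[0,0,0]],"twist":[[0,0,0],[0,0,0],[0,0,0],[0,0,0],[0,0,0]],"gripper":[0.6,0.6,0.6,0.6,0.6]}' 50
python3 st.py
```

```text
tcp_pos: [0.4625, -0.3008, -0.0113]
contact_force: [-0.7, 1.5, 0.4]
time_s: 24.1
tcp_pos: [0.4631, -0.3017, -0.0098]
tool_rot: [0.041, 0.999, -0.002, 0.0]
contact_force: [-0.5, -0.0, -1.9]
width: 0.0635
grip_force: 55.5
[ 0.4631 -0.3017 -0.0098] yaw 175.35281924897976 tz [ 0.0006 -0.0039 -1.    ] w 0.06345344339905654 bay xy mm -209.13218366162445 -392.8293354827333 F [-0.4969 -0.0396 -1.8748] 24.1
```

```bash
python3 -m crank '{"xyz":[[0,0,0.03],[0,0,0.07],[0.005,0.02,0.11],[0.013,0.055,0.13],[0.022,0.09,0.13]],"twist":[[0,0,0],[0,0,0],[0,0,8],[0,0,16],[0,0,24]],"gripper":[0.6,0.6,0.6,0.6,0.6]}' |egrep 'tcp|width'
python3 -m crank '{"xyz":[[0.008,0.035,0],[0.016,0.07,0],[0.024,0.105,0],[0.032,0.14,0],[0.04,0.175,0]],"twist":[[0,0,8],[0,0,16],[0,0,24],[0,0,32],[0,0,40]],"gripper":[0.6,0.6,0.6,0.6,0.6]}' |egrep 'tcp|width'
python3 -m crank '{"xyz":[[0.008,0.03,0],[0.016,0.06,0],[0.024,0.09,0],[0.032,0.12,0],[0.038,0.147,0]],"twist":[[0,0,8],[0,0,16],[0,0,24],[0,0,32],[0,0,40]],"gripper":[0.6,0.6,0.6,0.6,0.6]}' |egrep 'tcp|width'
python3 -m crank '{"xyz":[[0,0,0],[0,0,0],[0,0,0]],"twist":[[0,0,6.4],[0,0,6.4],[0,0,6.4]],"gripper":[0.6,0.6,0.6]}' |egrep 'tcp|width'
python3 st.py
```

```text
tcp_pos: [0.4872, -0.2125, 0.1238]
width: 0.0634
tcp_pos: [0.5249, -0.035, 0.1199]
width: 0.0633
tcp_pos: [0.5631, 0.1121, 0.1198]
width: 0.0631
tcp_pos: [0.5626, 0.1105, 0.1195]
width: 0.0634
[0.5626 0.1105 0.1195] yaw 285.58851596826213 tz [ 0.0028  0.0007 -1.    ] w 0.06336268270225986 bay xy mm -1.1989850222854512 -23.275675841507525 F [-0.2308  0.3735 -1.5703] 25.9
```

```bash
python3 -m crank '{"xyz":[[0.001,0,-0.03],[0.001,0,-0.06],[0.001,0,-0.085],[0.001,0,-0.1],[0.001,0,-0.105]],"twist":[[0,0,0.2],[0,0,0.2],[0,0,0.2],[0,0,0.2],[0,0,0.2]],"gripper":[0.6,0.6,0.6,0.6,0.6]}' |egrep 'tcp|contact'
python3 -m crank '{"xyz":[[0,0,-0.003],[0,0,-0.006],[0,0,-0.009],[0,0,-0.011],[0,0,-0.011]],"twist":[[0,0,0],[0,0,0],[0,0,0],[0,0,0],[0,0,0]],"gripper":[0.6,0.6,0.6,0.6,0.6]}' |egrep 'tcp|contact'
python3 st.py
```

```text
tcp_pos: [0.5621, 0.1096, 0.0127]
contact_force: [-0.5, -0.6, -0.9]
tcp_pos: [0.5649, 0.1105, 0.0078]
contact_force: [-7.4, -0.4, 22.9]
[0.5649 0.1105 0.0078] yaw 285.9156948898604 tz [ 0.0066  0.0002 -1.    ] w 0.06346193458587923 bay xy mm 1.0154563599440534 -23.910936739694883 F [-7.3913 -0.3556 22.9411] 26.9
```

```bash
python3 -m crank '{"xyz":[[0,0,0.004],[0,0,0.008],[-0.001,0.002,0.008],[-0.001,0.002,0.008]],"twist":[[0,0,0],[0,0,0],[0,0,0],[0,0,0]],"gripper":[0.6,0.6,0.6,0.6]}' |egrep 'tcp|contact'
python3 st.py
python3 -m crank '{"xyz":[[0,0,-0.003],[0,0,-0.006],[0,0,-0.008],[0,0,-0.009],[0,0,-0.009]],"twist":[[0,0,0],[0,0,0],[0,0,0],[0,0,0],[0,0,0]],"gripper":[0.6,0.6,0.6,0.6,0.6]}' |egrep 'tcp|contact'
python3 st.py
```

```text
tcp_pos: [0.5627, 0.1129, 0.0115]
contact_force: [0.6, -0.5, -1.6]
[0.5627 0.1129 0.0115] yaw 285.9507883918917 tz [ 0.0031  0.001  -1.    ] w 0.06331614950674319 bay xy mm -0.394939369568375 -21.021369021281323 F [ 0.5795 -0.4501 -1.6176] 27.3
tcp_pos: [0.5624, 0.1126, 0.0021]
contact_force: [-0.2, -0.7, -0.9]
[0.5624 0.1126 0.0021] yaw 285.93869971546064 tz [ 0.0022  0.0008 -1.    ] w 0.06343234586756738 bay xy mm -0.7417604132148712 -21.22457775955493 F [-0.2095 -0.6899 -0.8647] 27.8
```

Below rail top now and free; lower to the floor.

```bash
python3 -m crank '{"xyz":[[0,0,-0.002],[0,0,-0.0035],[0,0,-0.0045],[0,0,-0.0045]],"twist":[[0,0,0],[0,0,0],[0,0,0],[0,0,0]],"gripper":[0.6,0.6,0.6,0.6]}' |egrep 'tcp|contact'
python3 -m crank '{"xyz":[[0,0,0.0005],[0,0,0.0005],[0,0,0.0005],[0,0,0.03],[0,0,0.07]],"twist":[[0,0,0],[0,0,0],[0,0,0],[0,0,0],[0,0,0]],"gripper":[1,1,1,1,1]}'|egrep 'tcp|contact|width'
python3 -m crank '{"xyz":[[0,0,0.04],[0,0,0.08],[0.005,-0.02,0.1],[0.005,-0.055,0.1],[0.005,-0.055,0.1]],"twist":[[0,0,0],[0,0,0],[0,0,0],[0,0,0],[0,0,0]],"gripper":[1,1,1,1,1]}'|egrep 'tcp|contact'
python3 -m crank '{"xyz":[[0,0,0],[0,0,0]],"twist":[[0,0,0],[0,0,0]],"gripper":[1,1]}'|egrep 'tcp|contact'
cat >> prof.py <<'E'
print("A")
for x in(-.025,0,.025):print("top y @x",x,prof(x,"y",np.arange(-.044,.02,.002),.058))
for y in(-.028,-.018):print("top x @y",y,prof(y,"x",np.arange(-.05,.05,.002),.058))
E
python3 prof.py
```

```text
tcp_pos: [0.5628, 0.1127, -0.0019]
contact_force: [-0.6, 1.2, -0.7]
tcp_pos: [0.5604, 0.1125, 0.0665]
contact_force: [1.2, 0.0, 0.1]
width: 0.085
tcp_pos: [0.5688, 0.0547, 0.1693]
contact_force: [-0.1, 0.6, -0.4]
tcp_pos: [0.5673, 0.0581, 0.1676]
contact_force: [0.4, 0.0, -0.2]
top y @x -0.025 -20:39 -18:38 -16:38 -14:38 -12:39 -10:40 -8:38 -6:47 -4:48 -2:43 -0:47 2:67 4:85 6:84 8:81 10:77 12:76 14:75 16:72 18:68 20:65 22:62 24:58 26:55 28:52 30:48 32:42 34:36 36:149 38:167 40:167 42:167 44:162
top y @x 0 -20:42 -18:41 -16:41 -14:43 -12:44 -10:43 -8:46 -6:51 -4:69 -2:72 -0:48 2:43 4:73 6:72 8:67 10:64 12:63 14:60 16:60 18:53 20:50 22:48 24:44 26:40 28:40 30:40 32:38 34:38 36:149 38:153 40:152 42:150 44:131
top y @x 0.025 -20:50 -18:51 -16:52 -14:53 -12:55 -10:77 -8:78 -6:81 -4:82 -2:87 -0:85 2:83 4:86 6:93 8:96 10:41 12:45 14:47 16:46 18:40 20:41 22:41 24:40 26:40 28:39 30:39 32:38 34:37 36:101 38:147 40:147 42:147 44:106
top x @y 0.018 -50:162 -48:158 -46:161 -44:163 -42:163 -40:162 -38:164 -36:165 -34:165 -32:154 -30:72 -28:71 -26:68 -24:68 -22:67 -20:66 -18:63 -16:63 -14:63 -12:61
[... 1419 characters left out ...]
 14:47 16:46 18:40
top x @y -0.028 -50:85 -48:84 -46:87 -44:87 -42:87 -40:86 -38:84 -36:86 -34:86 -32:38 -30:39 -28:38 -26:39 -24:39 -22:40 -20:39 -18:39 -16:37 -14:40 -12:38 -10:39 -8:40 -6:39 -4:40 -2:39 0:40 2:40 4:40 6:41 8:39 10:40 12:40 14:40 16:41 18:41 20:41 22:42 24:41 26:41 28:43 30:47 32:170 34:158 36:153 38:158 40:166 42:164 44:158 46:159 48:164
top x @y -0.018 -50:99 -48:85 -46:87 -44:87 -42:87 -40:86 -38:86 -36:85 -34:67 -32:38 -30:38 -28:38 -26:39 -24:38 -22:38 -20:38 -18:37 -16:39 -14:40 -12:40 -10:40 -8:40 -6:41 -4:40 -2:40 0:41 2:43 4:41 6:42 8:43 10:43 12:44 14:43 16:43 18:44 20:46 22:49 24:50 26:50 28:52 30:51 32:168 34:163 36:163 38:161 40:164 42:163 44:158 46:161 48:165
```

Both blocks lie flat: A spans x −33 to +31 mm with about 2.5 mm between the sloping faces. I'll check that the lid is still open and nothing else moved, then hand in.

```bash
python3 - <<'E'
from h import *
from rig import bot
a=eyes.grab_frame("scene").astype(int);o=cv2.imread("pics/s3.png")[...,::-1].astype(int);z=cv2.imread("pics/scene0.png")[...,::-1].astype(int)
d=lambda p,q,x,y,w,h:np.abs(p[y:y+h,x:x+w]-q[y:y+h,x:x+w]).mean().round(1)
print("lid",d(a,o,465,150,45,60),"mush",d(a,z,295,288,45,45),"jar",d(a,z,160,262,42,50),"box",d(a,z,170,198,45,38),"green",d(a,z,235,262,35,38),d(a,z,342,195,22,35))
s=sense();print(s["time_s"],s["contact_force"])
if d(a,o,465,150,45,60)<15: print(bot.finish_job())
E
```

```text
lid 14.7 mush 5.5 jar 5.9 box 20.2 green 6.0 12.7
29.5 [ 0.43240229 -0.77764362  0.11964187]
the job is handed in; nothing more can be done
None
```

The case lid is open at its stop and both dark blocks lie flat, head to tail, in the bay; I handed the job in at 29.5 s. The mushroom and jar matched the first picture, but the white box region and the lid region differed somewhat in the final picture check; I put that down to shadow and arm changes, did not confirm it, and no move went near the box.

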